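# Find the kerf that takes the gauge

### The job

Four sawn sample stones stand on the setting board, and only one of them has a kerf that takes the red-handled gauge all the way down. Draw the gauge out of its holder, try its blade slowly and gently in the kerfs, never forcing it where it binds or catches (no more than 50 N on the blade, even for an instant), and leave it standing fully home, collar flat on the stone, in the kerf that takes it, then let go. Do not disturb the loose things round about.

Things in the scene. Friction and masses are not known exactly. Their poses are not given: they have to be found in the camera images.
- gauge: Loose kerf gauge, about 0.2 kg, upright in its holder's slot at the start. Origin: centre of the underside of its steel collar; z up, x across the blade's thickness, y along its width. Collar 32 (x) x 50 (y) mm, z 0 to 6 mm. Red handle 16 (x) x 26 (y) mm, z 6 to 60 mm, gripped from above. The blade hangs below the collar to z = -45 mm.
- gauge_blade: The steel blade of the gauge, fixed to it: 6 mm thick (x), 22 mm wide (y), 45 mm long below the collar. Same origin and axes as the gauge. The stone is hard: meeting it at 12 mm/s peaks at about 20 N for an instant, at 25 mm/s at about 40 N; a wrist sensor shows much less of that peak.
- gauge_tip (a point): Centre of the lower end of the blade, 45 mm below the gauge's origin.
- holder: Fixed wooden holder for the gauge: foot 90 (x) x 80 (y) x 10 mm, block 50 (x) x 56 (y) mm on it, top at 60 mm. A slot 9 (x) x 26 (y) mm, 48 mm deep, at its middle; the gauge's collar rests on the top. Origin: centre of the underside, z up, x across the slot.
- board: Fixed plywood setting board 130 (x) x 300 (y) x 12 mm with low battens along its long edges. Origin: centre of its underside, z up. Four pale stones, fixed, 76 (x) x 56 (y) x 60 mm, stand on it side by side along y, parallel to it; their tops are 72 mm above its origin. Which stone stands at which station changes. Only one kerf takes the blade; the four look alike from above.
- station_1 (a point): Point on the board's centre line (x = 0), y = -99 mm, at the height of the stones' tops (72 mm); axes as the board's. Nominal middle of the rightmost stone's kerf mouth. The stones were set down roughly: the true middle lies up to 6 mm off in x, either way, and up to 1 mm off in y.
- station_2 (a point): The same for the second stone from the right, y = -33 mm. Every kerf is a stopped slot 9 mm wide (x) by 30 mm long (y); its edges are bevelled 6 mm at 45 degrees all round, so that it is 21 mm wide at the top.
- station_3 (a point): The same for the third stone from the right, y = +33 mm. The good kerf is 9 mm wide down to 52 mm; the other three pinch to under 4 mm somewhere between 12 and 30 mm down, and stop the blade there.
- station_4 (a point): The same for the leftmost stone, y = +99 mm.
- sand_block: Loose pale sanding block 66 x 79 x 30 mm, a bystander on the bench, right of the holder. Origin: centre of the underside.
- tape_measure: Loose yellow tape measure 55 x 85 x 62 mm, a bystander behind and to the right of the holder. Origin: centre of the underside.
- offcut_b: Loose rough stone offcut 60 x 68 x 55 mm, a bystander left of the board. Origin: centre of the underside.
Mind the look-alikes: they are no part of the job. What is shaped like the gauge but orange or turquoise is not meant.

How it is judged (in metres and radians):
On the way:
1. the gauge is drawn right out of its holder (z of gauge_tip in the frame of holder above 0.065 m), for 0.1 s.
At the end, for the whole second after the job is handed in: The gauge stands released and at rest in the kerf that takes it: its collar within 3 mm of the stone's top, upright within 0.1 rad, blade along the kerf (z of gauge in the frame of board between 0.068 and 0.075 m and x of gauge in the frame of board between -0.01 and 0.01 m and y of gauge in the frame of board between -0.11 and 0.11 m and angle between gauge's own z axis and vertical below 0.1 rad and angle between the x axis of gauge and the x axis of board, either way round below 0.25 rad and linear speed of gauge below 0.02 m/s); the robot touches nothing.
It fails at once if the blade is forced: more than 50 N on it from whatever it touches (contact force between gauge_blade and anything else above 50 N).
It fails at once if the sanding block is disturbed (moved more than 30 mm) (distance of sand_block from where it was at the start of the episode above 0.03 m).
It fails at once if the tape measure is disturbed (moved more than 30 mm) (distance of tape_measure from where it was at the start of the episode above 0.03 m).
It fails at once if the offcut is disturbed (moved more than 30 mm) (distance of offcut_b from where it was at the start of the episode above 0.03 m).
It also fails if it takes over 72 s, if anything falls off the work surface, if the arm or the gripper's body presses on something with over 40 N, if the wrist force passes 120 N, or if a joint passes its speed limit or range.

### The arm

A 6-joint arm with a two-finger parallel gripper is mounted at the origin on a cart in front of the work surface, level with it; the furniture and walls round the work are solid. World frame = base frame: x ahead of the robot, y to its left, z up, the work surface at z = 0. Lengths are in m, angles in degrees, forces in N, time in s.
With the tool pointing down it reaches from about 0.35 to 0.875 m from the base axis. Payload 4.2 kg.
Tool frame: the origin (TCP) lies between the finger pads; the fingertips stand 8 mm ahead of it and the grasp point (between the pads) lies 11 mm behind it; z points along the fingers, y is the line along which they close (so a half turn about z gives the same grasp; the last joint's range is limited). The gripper opens to 87 mm and grips with 3 to 60 N. Pads are 19 mm wide; open, the fingers measure 117 mm over their backs; the gripper's body (75 mm by 190 mm) begins 51 mm behind the grasp point.
Start: joints at [-49.756, 22.042, 0.453, 0, -68.411, -14.817], TCP at [0.268, -0.564, 0.207] pointing down, gripper open.
Joint ranges: [-179.83, 179.83], [-69.29, 118.12], [-61.27, 80.66], [-181.25, 117.63], [-171.15, -9.14], [-177.46, 177.46]. Speed limits (degrees/s): [159.86, 159.86, 180, 180, 180, 180].

### API

Orientations are given as a 3x3 rotation matrix whose columns are the frame's x, y, z axes.
In Python, from station import sense, capture, camera_model, finish_job, find_in gives the robot as it stands. The module is installed in compiled form; this text tells all that it offers.
- The arm moves only by the tool arm_command, never from a script. Its argument "motion" is a list of rows, each a list of 7 numbers: the finger opening in mm, from 0 to 87, then the shift along the tool's x, y, z in mm, then the turn, a rotation vector about the tool's x, y, z in rad. In form: [[jaw, dx, dy, dz, rx, ry, rz], ...]. A call has 1 to 8 rows; each row shifts and turns the commanded pose from where the row before left it, along the tool's axes as they then stand; what a row does not reach is not made up. A row lasts 1/10 s, in which the tool goes at most 50 mm and 8.59 degrees, less where a joint would pass 70% of its speed; a pose out of reach is approached as far as the arm can. A call with a gripper value outside its range is refused whole. The fingers move at their own pace and stop on an object; the grip force is fixed at half the most. Time passes only in rows, so rows that do not move let the fingers close. It gives the time, the measured TCP pose, the force, the opening and the grip force at its end, in the units of the state.
- sense(): the state, without advancing time (a new reading comes with each control period).
- capture(name): name is "side" or "top"; returns the picture (384x512x3 uint8, red, green, blue); there is no depth.
- camera_model(name): a dict with "fx", "fy", "cx", "cy" (pixels), "k1" (the pictures are not rectified: a ray, as slopes to the right and down, at radius r is drawn at 1 + k1 r^2 times it, then the intrinsics apply), "R" (3x3) and "t" (3): a world point X has camera coordinates R X + t. Camera axes: x right, y down, z forward; pixel columns grow to the right and rows downward; lengths in m; the calibration is good to about 2 mm. A picture is of the moment at which its call begins. camera_model takes no time and is no camera call.
- finish_job(): hands the job in; it is judged then, once.
Trained networks look in the newest picture that a camera, given by its name, has taken for a name from the list of things; names that differ only in an ending like _2 or _b are one class to them, and where a whole thing is asked for, a point or a joint stands for the part that bears it (a point fixed in the world has none). Each returns a list of dicts, best first, with "p" (0 to 1); they miss things now and then, are a little off and sometimes report something else, mostly with a low value. They report only what shows in the picture. A call takes as long as a camera call. They do not tell look-alikes from the thing itself.
- find_in(target, camera): "location" ([row, column] in pixels, amid what is visible of it).
The state is a dict: "time_s": time; "joints": joint angles; "joint_velocities": joint speeds; "effort": joint torques, N m; "tcp_pos": TCP position; "ee_rot": TCP orientation; "wrist_force": force on the tool from outside, world axes, zero at the start; "moment": the same for the moment, N m; "gripper_width": opening from 0.0 (shut) to 1.0 (fully open); "gripper_force": force on a finger pad.
Only numpy, scipy, OpenCV 4.12 (cv2) and the standard library are available. Lean on these libraries where they do the work, as an engineer would, in place of code of your own. Each camera call takes 0.05 s, during which the arm holds its last target. There are 200 camera calls.

## Working session

There is one attempt and no reset: what is moved stays moved. The work goes in short steps, Python scripts to look and compute and a tool call to move; the robot and the scene stay as the last step left them, time stands still between calls to the robot, and variables do not carry over. Pictures are saved under pics/ and viewed, at most 10 in all, crops included, and the job is handed in when it is done.

Besides the shell and the picture viewer there is one more tool, called by a JSON object that holds its "api" and its "payload". arm_command: Moves the arm, as the interface text tells. Its arguments: {"type":"object","properties":{"motion":{"type":"array"}},"required":["motion"]}

```bash
mkdir -p pics; cat > h.py <<'E'
import numpy as np, cv2
from station import *
def ray(cam,rc):
    m=camera_model(cam); K=np.array([[m['fx'],0,m['cx']],[0,m['fy'],m['cy']],[0,0,1]])
    p=cv2.undistortPoints(np.array([[[rc[1],rc[0]]]],float),K,np.array([m['k1'],0,0,0,0.]))  [0,0]
    R=np.array(m['R']);t=np.array(m['t'])
    return -R.T@t, R.T@np.array([p[0],p[1],1])
def at_z(cam,rc,z):
    c,d=ray(cam,rc); return c+d*(z-c[2])/d[2]
def proj(cam,X):
    m=camera_model(cam); q=np.array(m['R'])@np.array(X)+m['t']; s=q[:2]/q[2]; s=s*(1+m['k1']*(s@s))
    return [m['fy']*s[1]+m['cy'], m['fx']*s[0]+m['cx']]
def snap(cam,f,crop=None,scale=1):
    im=capture(cam)[:,:,::-1]; cv2.imwrite('pics/raw_'+f,im)
    if crop: r0,r1,c0,c1=crop; im=im[r0:r1,c0:c1]
    cv2.imwrite('pics/'+f,cv2.resize(im,None,fx=scale,fy=scale,interpolation=cv2.INTER_CUBIC))
E
python3 - <<'E'
from h import *
for c in('top','side'):
    snap(c,c+'0.png',None,1.5)
    m=camera_model(c);print(c,ray(c,(192,256)),m['fx'],m['k1'])
    for n in('gauge','holder','board','sand_block','tape_measure','offcut_b'):
        print(n,[(np.round(d['location']).tolist(),round(d['p'],2)) for d in find_in(n,c)[:4]])
s=sense();print(s)
E
```

```text
top (array([ 0.41464376, -0.01403557,  1.37720359]), array([ 0.05818626, -0.01689822, -0.99839307])) 408.18072347786637 -0.0729452212518033
gauge [([224.0, 320.0], 0.7), ([190.0, 319.0], 0.69), ([219.0, 287.0], 0.52), ([204.0, 214.0], 0.43)]
holder [([195.0, 317.0], 0.63)]
board [([203.0, 220.0], 0.56)]
sand_block [([196.0, 364.0], 0.79)]
tape_measure [([156.0, 347.0], 0.56)]
offcut_b [([170.0, 142.0], 0.76)]
side (array([-0.12125028, -1.09081473,  0.53461349]), array([ 0.4701756 ,  0.81065036, -0.34904289])) 383.6456198638519 -0.04895912225819295
gauge [([214.0, 291.0], 0.77), ([230.0, 259.0], 0.6), ([216.0, 251.0], 0.57)]
holder [([205.0, 233.0], 0.71), ([237.0, 289.0], 0.55)]
board [([206.0, 231.0], 0.65)]
sand_block [([259.0, 322.0], 0.62)]
tape_measure [([232.0, 340.0], 0.63), ([206.0, 232.0], 0.46)]
offcut_b [([237.0, 342.0], 0.73)]
{'time_s': 0.7, 'joints': array([-4.97552792e+01,  2.20383823e+01,  4.53828382e-01,  8.80272254e-05,
       -6.84123047e+01, -1.48156118e+01]), 'joint_velocities': array([ 0.06415715, -0.08347975, -0.02011033, -0.00926826, -0.01192269,
        0.02675752]), 'effort': array([ 3.01829577e-04, -3.90327036e+01,  1.87588298e+01,  4.22347471e+00,
        1.56205654e-02, -2.16473921e-05]), 'tcp_pos': array([ 0.26837469, -0.56442482,  0.20709331]), 'ee_rot': array([[-9.03117014e-01, -4.29394526e-01,  3.43304927e-05],
       [-4.29394527e-01,  9.03117013e-01, -4.27716610e-05],
       [-1.26385349e-05, -5.33691404e-05, -9.99999998e-01]]), 'wrist_force': array([-0.30591044,  0.12690571, -0.49296557]), 'moment': array([-0.00924606,  0.05097308,  0.0309172 ]), 'gripper_force': 0.0, 'gripper_width': 1.0000766250024777}
```

View pics/top0.png

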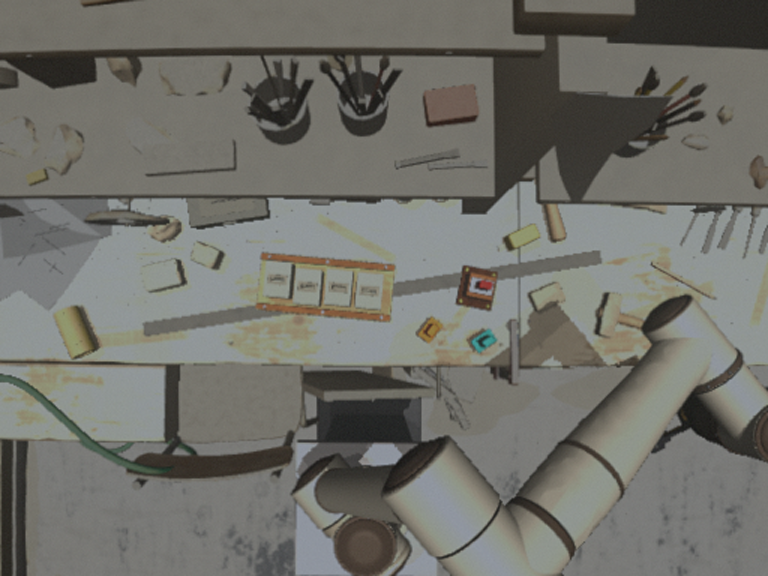

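View pics/side0.png

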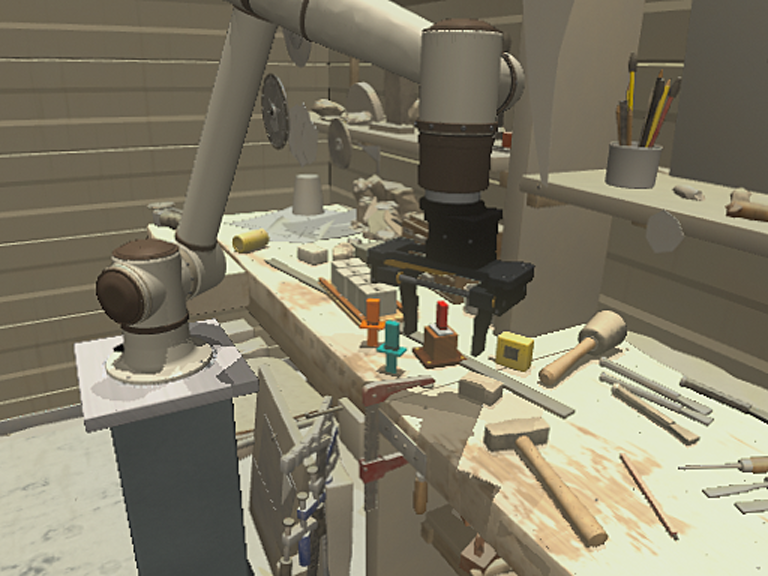

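The top view shows the holder with the red gauge at about (row 192, col 319) raw, the board with four stones at about (191, 218), and orange and turquoise look-alikes in front. I'll enlarge it.

```bash
python3 - <<'E'
from h import *
im=cv2.imread('pics/raw_top0.png')
a=cv2.resize(im[160:222,165:270],None,fx=7.6,fy=7.6,interpolation=cv2.INTER_CUBIC)
b=cv2.resize(im[170:212,298:340],None,fx=7,fy=7,interpolation=cv2.INTER_CUBIC)
cv2.imwrite('pics/a.png',a); 
c=np.zeros((600,800,3),np.uint8); a=cv2.resize(im[160:222,165:270],(735,434),interpolation=cv2.INTER_CUBIC) #x7
c=np.zeros((600,735,3),np.uint8);c[:434]=a
cv2.imwrite('pics/a.png',a);cv2.imwrite('pics/b.png',cv2.resize(b,None,fx=2,fy=2))
hsv=cv2.cvtColor(im,cv2.COLOR_BGR2HSV)
H,S,V=cv2.split(hsv)
red=(((H<8)|(H>172))&(S>150)&(V>90)).astype(np.uint8); red[:, :300]=0; red[:,340:]=0; red[:170]=0; red[215:]=0
ys,xs=np.nonzero(red);print('red',ys.mean(),xs.mean(),len(ys),ys.min(),ys.max(),xs.min(),xs.max())
for z in (0.06,0.12): print(at_z('top',(ys.mean(),xs.mean()),z))
E
```

```text
red 189.625 322.9583333333333 24 188 191 320 326
[ 0.50064883 -0.25324356  0.06      ]
[ 0.49673121 -0.24234739  0.12      ]
```

View pics/a.png

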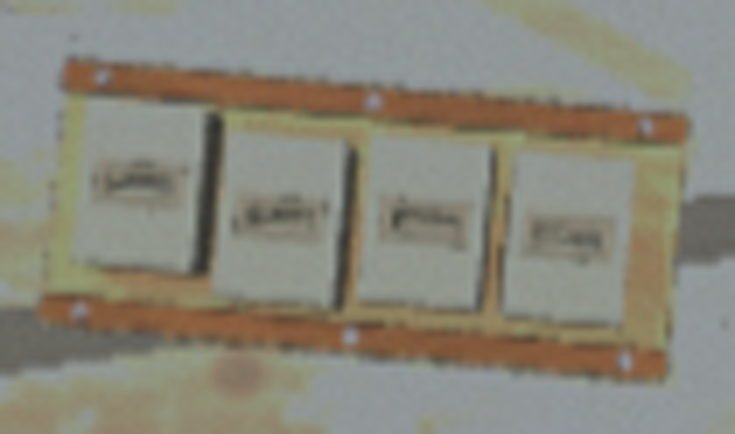

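View pics/b.png

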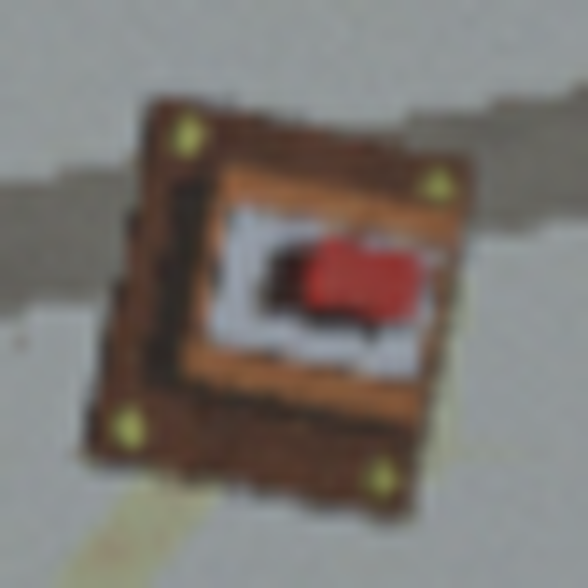

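The enlarged views show the holder foot's four corners and screws, the gauge's collar and handle, and the board's corners with the four kerf mouths at crop (139,180), (279,216), (426,220) and (569,237). I'll convert these to world positions.

```bash
python3 - <<'E'
from h import *
def P(u,v,k,c0,r0,z): return at_z('top',(r0+(v+.5)/k-.5,c0+(u+.5)/k-.5),z)
np.set_printoptions(precision=4,suppress=True)
fit=lambda pts,mod:(lambda M:(M,))(cv2.estimateAffinePartial2D(np.array(mod,np.float64),np.array(pts,np.float64)[:,:2])[0])[0]
def rep(n,M): print(n,'centre',M[:,2],'yaw',np.degrees(np.arctan2(M[1,0],M[0,0])),'scale',np.hypot(*M[:,0]))
# image up=+x, left=+y
h=[P(u,v,14,298,170,.01) for u,v in((150,100),(470,155),(410,520),(88,460))]
rep('holder',fit(h,[(.045,.04),(.045,-.04),(-.045,-.04),(-.045,.04)]))
h=[P(u,v,14,298,170,.01) for u,v in((188,135),(437,185),(383,478),(130,428))]
print('screws centre',np.mean(h,0))
print('handle top',P(362,277,14,298,170,.12),'collar', P(320,292,14,298,170,.066))
for z in(.012,.02,.03):
    b=[P(u,v,7,165,160,z) for u,v in((65,60),(688,115),(665,380),(40,322))]
    M=fit(b,[(.065,.15),(.065,-.15),(-.065,-.15),(-.065,.15)]);rep('board',M)
yaw=np.arctan2(M[1,0],M[0,0]);R=np.array([[np.cos(yaw),-np.sin(yaw)],[np.sin(yaw),np.cos(yaw)]])
for i,(u,v) in enumerate(((139,180),(279,216),(426,220),(569,237))):
    k=P(u,v,7,165,160,.072); print('st',4-i,k[:2],'board fr',R.T@(k[:2]-M[:,2]))
E
```

```text
Traceback (most recent call last):
cv2.error: OpenCV(4.12.0) /io/opencv/modules/calib3d/src/ptsetreg.cpp:1108: error: (-215:Assertion failed) count >= 0 && to.checkVector(2) == count in function 'estimateAffinePartial2D'
```

```bash
cat > m.py <<'E'
from h import *
def P(u,v,k,c0,r0,z): return at_z('top',(r0+(v+.5)/k-.5,c0+(u+.5)/k-.5),z)
np.set_printoptions(precision=4,suppress=True)
def fit(pts,mod):
    M=cv2.estimateAffinePartial2D(np.array(mod,np.float32),np.array(np.array(pts)[:,:2],np.float32,order='C'),method=cv2.LMEDS)[0]; return M
def rep(n,M): print(n,'centre',M[:,2],'yaw',np.degrees(np.arctan2(M[1,0],M[0,0])),'scale',np.hypot(*M[:,0]))
h=[P(u,v,14,298,170,.01) for u,v in((150,100),(470,155),(410,520),(88,460))]
rep('holder',fit(h,[(.045,.04),(.045,-.04),(-.045,-.04),(-.045,.04)])); print('mean',np.mean(h,0))
h=[P(u,v,14,298,170,.01) for u,v in((188,135),(437,185),(383,478),(130,428))]
print('screws centre',np.mean(h,0))
print('handle top',P(362,277,14,298,170,.12),'collar', P(320,292,14,298,170,.066))
for z in(.012,.02,.03):
    b=[P(u,v,7,165,160,z) for u,v in((65,60),(688,115),(665,380),(40,322))]
    M=fit(b,[(.065,.15),(.065,-.15),(-.065,-.15),(-.065,.15)]);rep('board',M);print('mean',np.mean(b,0)[:2])
yaw=np.arctan2(M[1,0],M[0,0]);R=np.array([[np.cos(yaw),-np.sin(yaw)],[np.sin(yaw),np.cos(yaw)]])
for i,(u,v) in enumerate(((139,180),(279,216),(426,220),(569,237))):
    k=P(u,v,7,165,160,.072); print('st',4-i,k[:2],'board fr',R.T@(k[:2]-np.mean(b,0)[:2]))
E
python3 m.py
```

```text
holder centre [ 0.4972 -0.2439] yaw -9.702442531502927 scale 0.9824428103769492
mean [ 0.4972 -0.2439  0.01  ]
screws centre [ 0.4978 -0.2451  0.01  ]
handle top [ 0.4977 -0.2437  0.12  ] collar [ 0.4977 -0.2438  0.066 ]
board centre [0.4972 0.0952] yaw -4.746500877067666 scale 0.998902700270473
mean [0.4972 0.0952]
board centre [0.4967 0.0946] yaw -4.746499657310844 scale 0.9930492335982547
mean [0.4967 0.0946]
board centre [0.4961 0.0938] yaw -4.746502407625097 scale 0.9857323299008445
mean [0.4961 0.0938]
st 4 [0.5107 0.1939] board fr [0.0063 0.101 ]
st 3 [0.4946 0.1293] board fr [-0.0044  0.0352]
st 2 [0.4932 0.0619] board fr [-0.0002 -0.0321]
st 1 [ 0.4859 -0.0037] board fr [-0.0021 -0.098 ]
```

```bash
python3 - <<'E'
from h import *
from scipy.optimize import least_squares
np.set_printoptions(precision=3,suppress=True)
a=(203/1.5,540/1.5);b=(184/1.5,527/1.5)
r=least_squares(lambda X:np.r_[np.array(proj('top',X))-a,np.array(proj('side',X))-b],[.6,-.4,.4]);print(r.x,r.fun)
for z in(.2,.3,.4,.5,.6):print(z,at_z('top',(131,300),z),at_z('top',(131,200),z))
R=sense()['ee_rot'];print(np.degrees(np.arctan2(R[1,0],R[0,0])),np.degrees(np.arctan2(R[1,1],R[0,1])))
E
```

```text
[ 0.627 -0.301  0.349] [-2.051  1.733  0.667 -2.821]
0.2 [ 0.663 -0.161  0.2  ] [0.661 0.131 0.2  ]
0.3 [ 0.641 -0.149  0.3  ] [0.64  0.118 0.3  ]
0.4 [ 0.62  -0.136  0.4  ] [0.619 0.106 0.4  ]
0.5 [ 0.599 -0.124  0.5  ] [0.598 0.094 0.5  ]
0.6 [ 0.578 -0.111  0.6  ] [0.577 0.081 0.6  ]
-154.57085857325708 115.42914138809648
```

{"api": "arm_command", "payload": {"motion": [[87,-20,11,0,0,0,0],[87,-35,19.5,0,0,0,0],[87,-40,22,0,0,0,0],[87,-40,22,0,0,0,0],[87,-40,22,0,0,0,0],[87,-40,22,0,0,0,0],[87,-40,22,0,0,0,0],[87,-40,22,0,0,0,0]]}}

```text
time_s: 1.5
tcp_pos: [0.4659, -0.2894, 0.2074]
ee_rot: [[-0.903, -0.429, 0.001], [-0.429, 0.903, -0.0], [-0.001, -0.001, -1.0]]
wrist_force: [0.8, -0.0, 0.1]
gripper_width: 0.997
gripper_force: 0.0
```

{"api": "arm_command", "payload": {"motion": [[87,-35,19,0,0,0,0],[87,-15,9,0,0,0,0],[87,0,0,0,0,0,-0.14],[87,0,0,0,0,0,-0.14],[87,0,0,0,0,0,-0.14],[87,0,0,0,0,0,-0.14],[87,0,0,0,0,0,-0.14],[87,0,0,0,0,0,-0.14]]}}

```text
time_s: 2.3
tcp_pos: [0.4982, -0.2442, 0.2072]
ee_rot: [[-0.277, -0.961, 0.0], [-0.961, 0.277, -0.0], [-0.0, -0.0, -1.0]]
wrist_force: [0.2, 0.9, -0.1]
gripper_width: 0.999
gripper_force: 0.0
```

{"api": "arm_command", "payload": {"motion": [[87,0,0,0,0,0,-0.118],[87,0,0,0,0,0,0],[87,0,0,0,0,0,0]]}}

```text
time_s: 2.6
tcp_pos: [0.4981, -0.2442, 0.2071]
ee_rot: [[-0.171, -0.985, 0.0], [-0.985, 0.171, -0.0], [-0.0, -0.0, -1.0]]
wrist_force: [-0.1, 0.3, -0.7]
gripper_width: 1.0
gripper_force: 0.0
```

```bash
cat >> h.py <<'E'
def goto(x,y,yaw): # tool y-axis yaw target; prints required tool-frame move
    s=sense();R=s['ee_rot'];d=R.T@np.array([x-s['tcp_pos'][0],y-s['tcp_pos'][1],0])*1000
    c=np.degrees(np.arctan2(R[1,1],R[0,1]));e=(yaw-c+90)%180-90
    print('t',s['time_s'],'tcp',s['tcp_pos'].round(4),'F',s['wrist_force'].round(1),'M',s['moment'].round(2),'w',round(s['gripper_width']*87,1)); print('move mm',d.round(1),'rz',round(-np.radians(e),3),'yaw',round(c,2),'down z axis',R[:,2].round(4),'j',s['joints'].round(0))
E
python3 - <<'E'
from h import *
goto(.4978,-.244,-9.7)
snap('side','s1.png',(120,290,180,380),4)
snap('top','t1.png')
E
```

```text
t 2.6 tcp [ 0.4981 -0.2442  0.2071] F [-0.1  0.3 -0.7] M [-0.04  0.1   0.02] w 87.0
move mm [-0.2  0.4 -0. ] rz -0.002 yaw 170.17 down z axis [ 1.e-04 -0.e+00 -1.e+00] j [ -9.  15. -10.  -0. -65.  -0.]
```

View pics/s1.png

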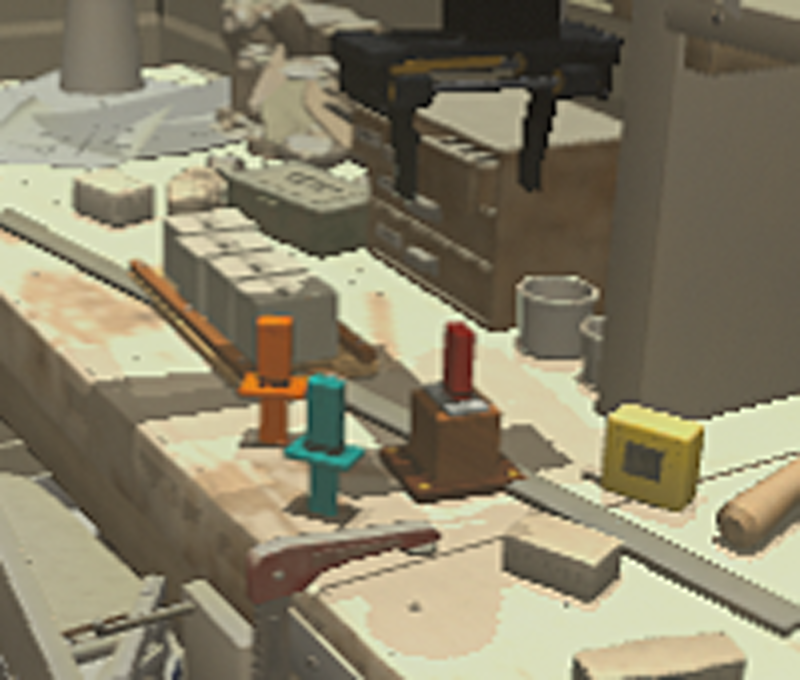

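Side view: the gripper is above the holder, with the handle upright at crop (458,357). The cabinet post foot is near (600,405). I'll check the post's clearance.

```bash
python3 - <<'E'
from h import *
for u,v in((600,400),(640,412),(690,410)): print(at_z('side',(120+v/4,180+u/4),0))
print('handle top', [x for x in (ray('side',(120+325/4,180+459/4)))], 'pred', proj('side',[.4978,-.244,.12]),'obs',120+325/4,180+459/4)
E
```

```text
[ 0.68971562 -0.19553191  0.        ]
[ 0.70408214 -0.22971561  0.        ]
[ 0.7446105  -0.24606836  0.        ]
handle top [array([-0.12125028, -1.09081473,  0.53461349]), array([ 0.55418023,  0.75298059, -0.36933119])] pred [np.float64(201.25210043084815), np.float64(293.58981530877975)] obs 201.25 294.75
```

{"api": "arm_command", "payload": {"motion": [[87,0,0.4,20,0,0,0],[87,0,0,20,0,0,0],[60,0,0,10,0,0,0],[60,0,0,0,0,0,0]]}}

```text
time_s: 3.1
tcp_pos: [0.4968, -0.244, 0.1556]
ee_rot: [[-0.169, -0.986, -0.003], [-0.986, 0.169, 0.001], [-0.0, 0.004, -1.0]]
wrist_force: [-0.1, -0.8, -0.6]
gripper_width: 0.9
gripper_force: 0.0
```

{"api": "arm_command", "payload": {"motion": [[60,0,0,15,0,0,0],[60,0,0,20,0,0,0],[60,0,0,20,0,0,0],[60,0,0,15,0,0,0],[60,0,0,6,0,0,0],[60,0,0,0,0,0,0],[60,0,0,0,0,0,0]]}}

```text
time_s: 3.8
tcp_pos: [0.4987, -0.2445, 0.0822]
ee_rot: [[-0.168, -0.986, 0.002], [-0.986, 0.168, -0.001], [0.0, -0.002, -1.0]]
wrist_force: [0.5, -1.2, 0.1]
gripper_width: 0.691
gripper_force: 0.0
```

```bash
python3 - <<'E'
from h import *
goto(.4978,-.244,-9.7)
E
```

```text
t 3.8 tcp [ 0.4987 -0.2445  0.0822] F [ 0.5 -1.2  0.1] M [-0.    0.09 -0.04] w 60.1
move mm [-0.3  1.  -0. ] rz 0.001 yaw 170.33 down z axis [ 2.e-03 -8.e-04 -1.e+00] j [ -9.  22. -19.   0. -48.  -0.]
```

{"api": "arm_command", "payload": {"motion": [[40,0,0,0,0,0,0],[30,0,0,0,0,0,0],[24,0,0,0,0,0,0],[20,0,0,0,0,0,0],[18,0,0,0,0,0,0],[17,0,0,0,0,0,0],[16,0,0,0,0,0,0],[15,0,0,0,0,0,0]]}}

```text
time_s: 4.6
tcp_pos: [0.4983, -0.2443, 0.0812]
ee_rot: [[-0.168, -0.986, 0.001], [-0.986, 0.168, -0.0], [0.0, -0.001, -1.0]]
wrist_force: [1.3, -1.1, 0.1]
gripper_width: 0.184
gripper_force: 0.5
```

{"api": "arm_command", "payload": {"motion": [[10,0,0,0,0,0,0],[5,0,0,0,0,0,0],[5,0,0,0,0,0,0],[5,0,0,0,0,0,0]]}}

```text
time_s: 5.0
tcp_pos: [0.4982, -0.2442, 0.0812]
ee_rot: [[-0.168, -0.986, 0.001], [-0.986, 0.168, -0.0], [0.0, -0.001, -1.0]]
wrist_force: [1.5, 0.1, -0.6]
gripper_width: 0.178
gripper_force: 30.0
```

```bash
python3 - <<'E'
from h import *
goto(.4978,-.244,-9.7)
E
```

```text
t 5.0 tcp [ 0.4982 -0.2442  0.0812] F [ 1.5  0.1 -0.6] M [ 0.07 -0.43 -0.  ] w 15.5
move mm [-0.2  0.4 -0. ] rz 0.0 yaw 170.32 down z axis [ 9.e-04 -2.e-04 -1.e+00] j [ -9.  22. -19.   0. -48.  -0.]
```

{"api": "arm_command", "payload": {"motion": [[5,0,0,-4,0,0,0],[5,0,0,-8,0,0,0],[5,0,0,-12,0,0,0],[5,0,0,-15,0,0,0],[5,0,0,-20,0,0,0],[5,0,0,-20,0,0,0],[5,0,0,-20,0,0,0],[5,0,0,-11,0,0,0]]}}

```text
time_s: 5.8
tcp_pos: [0.4976, -0.2444, 0.1936]
ee_rot: [[-0.168, -0.986, 0.002], [-0.986, 0.168, -0.001], [0.0, -0.002, -1.0]]
wrist_force: [-0.1, -0.0, -2.0]
gripper_width: 0.181
gripper_force: 30.0
```

```bash
python3 - <<'E'
from h import *
for n,x,y in((1,.4859,-.0037),(2,.4932,.0619),(3,.4946,.1293),(4,.5107,.1939)): goto(x,y,-4.75)
E
```

```text
t 5.8 tcp [ 0.4976 -0.2444  0.1936] F [-0.1 -0.  -2. ] M [-0.06  0.05  0.03] w 15.8
move mm [-2.353e+02  5.200e+01 -2.000e-01] rz -0.086 yaw 170.32 down z axis [ 1.5e-03 -6.0e-04 -1.0e+00] j [ -9.  16. -11.   0. -63.  -0.]
t 5.8 tcp [ 0.4976 -0.2444  0.1936] F [-0.1 -0.  -2. ] M [-0.06  0.05  0.03] w 15.8
move mm [-3.012e+02  5.580e+01 -2.000e-01] rz -0.086 yaw 170.32 down z axis [ 1.5e-03 -6.0e-04 -1.0e+00] j [ -9.  16. -11.   0. -63.  -0.]
t 5.8 tcp [ 0.4976 -0.2444  0.1936] F [-0.1 -0.  -2. ] M [-0.06  0.05  0.03] w 15.8
move mm [-3.678e+02  6.580e+01 -2.000e-01] rz -0.086 yaw 170.32 down z axis [ 1.5e-03 -6.0e-04 -1.0e+00] j [ -9.  16. -11.   0. -63.  -0.]
t 5.8 tcp [ 0.4976 -0.2444  0.1936] F [-0.1 -0.  -2. ] M [-0.06  0.05  0.03] w 15.8
move mm [-4.342e+02  6.070e+01 -3.000e-01] rz -0.086 yaw 170.32 down z axis [ 1.5e-03 -6.0e-04 -1.0e+00] j [ -9.  16. -11.   0. -63.  -0.]
```

{"api": "arm_command", "payload": {"motion": [[5,-18,4,0,0,0,0],[5,-36,8,0,0,0,0],[5,-40,9,0,0,0,0],[5,-40,9,0,0,0,0],[5,-40,9,0,0,0,0],[5,-36,8,0,0,0,0],[5,-18,4,0,0,0,0],[5,-7,1,0,0,0,-0.086]]}}

```text
time_s: 6.6
tcp_pos: [0.4849, -0.0021, 0.1912]
ee_rot: [[-0.078, -0.997, -0.001], [-0.997, 0.078, -0.0], [0.0, 0.001, -1.0]]
wrist_force: [-0.0, -1.4, -2.1]
gripper_width: 0.183
gripper_force: 30.0
```

{"api": "arm_command", "payload": {"motion": [[5,0,0,0,0,0,0],[5,0,0,15,0,0,0],[5,0,0,15,0,0,0],[5,0,0,6,0,0,0],[5,0,0,0,0,0,0],[5,0,0,0,0,0,0]]}}

```text
time_s: 7.2
tcp_pos: [0.4864, -0.0041, 0.1556]
ee_rot: [[-0.084, -0.996, 0.001], [-0.996, 0.084, -0.0], [0.0, -0.001, -1.0]]
wrist_force: [0.3, 0.2, -1.6]
gripper_width: 0.181
gripper_force: 30.0
```

```bash
python3 - <<'E'
from h import *
goto(.4859,-.0037,-4.75)
snap('side','s2.png',(130,250,170,330),5)
E
```

```text
t 7.2 tcp [ 0.4864 -0.0041  0.1556] F [ 0.3  0.2 -1.6] M [-0.01  0.06 -0.04] w 15.8
move mm [-0.4  0.5 -0. ] rz -0.001 yaw 175.19 down z axis [ 6.e-04 -2.e-04 -1.e+00] j [ 19.  11. -23.   0. -56. -24.]
```

View pics/s2.png

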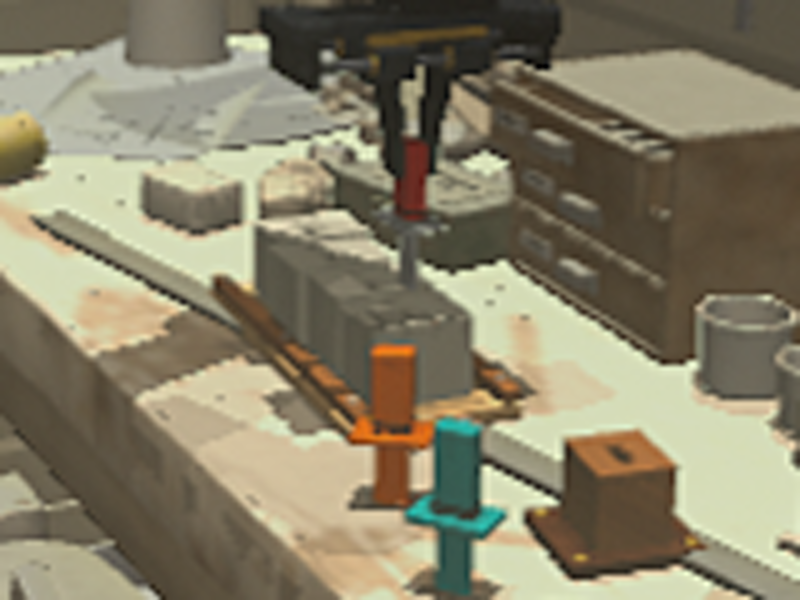

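The gauge hangs upright over stone 1's kerf, tip about 17 mm above the stone, and the holder is empty. I'll go down near the mouth, then slowly.

{"api": "arm_command", "payload": {"motion": [[5,-0.4,0.5,5,0,0,0],[5,0,0,5,0,0,0],[5,0,0,3,0,0,0],[5,0,0,1,0,0,0],[5,0,0,1,0,0,0],[5,0,0,1,0,0,0],[5,0,0,1,0,0,0],[5,0,0,1,0,0,0]]}}

```text
time_s: 8.05
tcp_pos: [0.4856, -0.0033, 0.1371]
ee_rot: [[-0.083, -0.997, 0.0], [-0.997, 0.083, 0.0], [-0.0, -0.0, -1.0]]
wrist_force: [1.3, 0.8, -2.0]
gripper_width: 0.182
gripper_force: 30.0
```

```bash
python3 - <<'E'
from h import *
goto(.4859,-.0037,-4.75)
E
```

```text
t 8.05 tcp [ 0.4856 -0.0033  0.1371] F [ 1.3  0.8 -2. ] M [0.01 0.15 0.  ] w 15.9
move mm [ 0.4 -0.3  0. ] rz -0.0 yaw 175.25 down z axis [ 2.e-04  0.e+00 -1.e+00] j [ 19.  12. -25.   0. -53. -24.]
```

{"api": "arm_command", "payload": {"motion": [[5,0,0,1,0,0,0],[5,0,0,1,0,0,0],[5,0,0,1,0,0,0]]}}

```text
time_s: 8.35
tcp_pos: [0.4856, -0.0033, 0.134]
ee_rot: [[-0.083, -0.997, 0.0], [-0.997, 0.083, 0.0], [-0.0, -0.0, -1.0]]
wrist_force: [0.5, -0.2, -1.5]
gripper_width: 0.179
gripper_force: 30.0
```

{"api": "arm_command", "payload": {"motion": [[5,0,0,1,0,0,0],[5,0,0,1,0,0,0],[5,0,0,1,0,0,0]]}}

```text
time_s: 8.65
tcp_pos: [0.4856, -0.0033, 0.131]
ee_rot: [[-0.083, -0.997, 0.0], [-0.997, 0.083, 0.0], [-0.0, -0.0, -1.0]]
wrist_force: [-0.4, 0.4, -3.0]
gripper_width: 0.184
gripper_force: 30.0
```

{"api": "arm_command", "payload": {"motion": [[5,0,0,1,0,0,0],[5,0,0,1,0,0,0],[5,0,0,1,0,0,0]]}}

```text
time_s: 8.95
tcp_pos: [0.4856, -0.0033, 0.128]
ee_rot: [[-0.083, -0.997, 0.0], [-0.997, 0.083, 0.0], [-0.0, -0.0, -1.0]]
wrist_force: [-0.2, -0.1, -2.2]
gripper_width: 0.177
gripper_force: 30.0
```

{"api": "arm_command", "payload": {"motion": [[5,0,0,1,0,0,0],[5,0,0,0.8,0,0,0]]}}

```text
time_s: 9.15
tcp_pos: [0.4856, -0.0033, 0.1261]
ee_rot: [[-0.083, -0.997, -0.0], [-0.997, 0.083, -0.0], [0.0, 0.0, -1.0]]
wrist_force: [-0.9, -0.5, -1.6]
gripper_width: 0.179
gripper_force: 30.0
```

{"api": "arm_command", "payload": {"motion": [[5,0,0,1,0,0,0],[5,0,0,1,0,0,0]]}}

```text
time_s: 9.35
tcp_pos: [0.4856, -0.0033, 0.1242]
ee_rot: [[-0.083, -0.997, 0.0], [-0.997, 0.083, 0.0], [-0.0, -0.0, -1.0]]
wrist_force: [0.3, -0.3, -1.9]
gripper_width: 0.18
gripper_force: 30.0
```

{"api": "arm_command", "payload": {"motion": [[5,0,0,1,0,0,0],[5,0,0,1,0,0,0]]}}

```text
time_s: 9.55
tcp_pos: [0.4856, -0.0033, 0.1222]
ee_rot: [[-0.083, -0.997, 0.0], [-0.997, 0.083, -0.0], [0.0, -0.0, -1.0]]
wrist_force: [-0.4, -0.4, -0.9]
gripper_width: 0.181
gripper_force: 30.0
```

{"api": "arm_command", "payload": {"motion": [[5,0,0,1,0,0,0],[5,0,0,1,0,0,0]]}}

```text
time_s: 9.75
tcp_pos: [0.4856, -0.0033, 0.1202]
ee_rot: [[-0.083, -0.997, -0.0], [-0.997, 0.083, 0.0], [-0.0, 0.0, -1.0]]
wrist_force: [-0.9, -1.2, -1.9]
gripper_width: 0.182
gripper_force: 30.0
```

{"api": "arm_command", "payload": {"motion": [[5,0,0,1,0,0,0],[5,0,0,1,0,0,0]]}}

```text
time_s: 9.95
tcp_pos: [0.4856, -0.0034, 0.1182]
ee_rot: [[-0.083, -0.997, -0.0], [-0.997, 0.083, 0.0], [-0.0, 0.0, -1.0]]
wrist_force: [0.3, -0.2, -1.5]
gripper_width: 0.181
gripper_force: 30.0
```

{"api": "arm_command", "payload": {"motion": [[5,0,0,1,0,0,0],[5,0,0,1,0,0,0]]}}

```text
time_s: 10.15
tcp_pos: [0.4861, -0.0035, 0.1179]
ee_rot: [[-0.082, -0.997, 0.001], [-0.997, 0.082, -0.001], [0.001, -0.001, -1.0]]
wrist_force: [-3.3, 0.8, 13.2]
gripper_width: 0.183
gripper_force: 30.0
```

Stone 1 stops the blade at about 20 mm, so it's a pinched kerf. I'll back out and go to station 2.

{"api": "arm_command", "payload": {"motion": [[5,0,0,-2,0,0,0],[5,0,0,-4,0,0,0],[5,0,0,-8,0,0,0],[5,0,0,-10,0,0,0],[5,0,0,-10,0,0,0],[5,0,0,-2,0,0,0],[5,0,0,0,0,0,0],[5,-6,0,0,0,0,0]]}}

```text
time_s: 10.95
tcp_pos: [0.4856, 0.0024, 0.152]
ee_rot: [[-0.084, -0.996, -0.001], [-0.996, 0.084, -0.0], [0.0, 0.001, -1.0]]
wrist_force: [-0.1, -0.3, -1.9]
gripper_width: 0.186
gripper_force: 30.0
```

{"api": "arm_command", "payload": {"motion": [[5,-15,-0.5,0,0,0,0],[5,-18,-0.5,0,0,0,0],[5,-15,-0.5,0,0,0,0],[5,-9,-0.3,0,0,0,0],[5,-3,0,0,0,0,0],[5,0,0,0,0,0,0],[5,0,0,0,0,0,0]]}}

```text
time_s: 11.65
tcp_pos: [0.4926, 0.0621, 0.1522]
ee_rot: [[-0.083, -0.997, -0.0], [-0.997, 0.083, -0.0], [0.0, 0.0, -1.0]]
wrist_force: [-0.6, -0.3, -1.3]
gripper_width: 0.181
gripper_force: 30.0
```

```bash
python3 - <<'E'
from h import *
goto(.4932,.0619,-4.75)
E
```

```text
t 11.65 tcp [0.4926 0.0621 0.1522] F [-0.6 -0.3 -1.3] M [ 0.01  0.09 -0.02] w 15.7
move mm [ 0.1 -0.6 -0. ] rz -0.0 yaw 175.24 down z axis [-4.e-04 -2.e-04 -1.e+00] j [ 26.  12. -22.   0. -56. -31.]
```

{"api": "arm_command", "payload": {"motion": [[5,0,-0.6,4,0,0,0],[5,0,0,5,0,0,0],[5,0,0,3,0,0,0],[5,0,0,1,0,0,0],[5,0,0,1,0,0,0],[5,0,0,1,0,0,0],[5,0,0,1,0,0,0]]}}

```text
time_s: 12.35
tcp_pos: [0.4935, 0.0623, 0.1363]
ee_rot: [[-0.083, -0.997, 0.0], [-0.997, 0.083, 0.0], [-0.0, -0.0, -1.0]]
wrist_force: [-0.1, -0.7, -1.8]
gripper_width: 0.181
gripper_force: 30.0
```

{"api": "arm_command", "payload": {"motion": [[5,0,0,1,0,0,0],[5,0,0,1,0,0,0],[5,0,0,1,0,0,0],[5,0,0,1,0,0,0]]}}

```text
time_s: 12.75
tcp_pos: [0.4934, 0.0622, 0.1322]
ee_rot: [[-0.083, -0.997, -0.0], [-0.997, 0.083, 0.0], [-0.0, 0.0, -1.0]]
wrist_force: [1.1, -0.5, -2.4]
gripper_width: 0.18
gripper_force: 30.0
```

{"api": "arm_command", "payload": {"motion": [[5,0,0,1,0,0,0],[5,0,0,1,0,0,0],[5,0,0,1,0,0,0]]}}

```text
time_s: 13.05
tcp_pos: [0.4934, 0.0622, 0.1292]
ee_rot: [[-0.083, -0.997, 0.0], [-0.997, 0.083, -0.0], [0.0, -0.0, -1.0]]
wrist_force: [-0.3, -0.4, -2.0]
gripper_width: 0.182
gripper_force: 30.0
```

{"api": "arm_command", "payload": {"motion": [[5,0,0,1,0,0,0],[5,0,0,1,0,0,0],[5,0,0,1,0,0,0]]}}

```text
time_s: 13.35
tcp_pos: [0.4935, 0.0622, 0.1262]
ee_rot: [[-0.083, -0.997, 0.0], [-0.997, 0.083, 0.0], [-0.0, -0.0, -1.0]]
wrist_force: [0.2, 0.4, -1.7]
gripper_width: 0.181
gripper_force: 30.0
```

{"api": "arm_command", "payload": {"motion": [[5,0,0,1,0,0,0],[5,0,0,1,0,0,0],[5,0,0,1,0,0,0]]}}

```text
time_s: 13.65
tcp_pos: [0.4934, 0.0622, 0.1232]
ee_rot: [[-0.083, -0.997, 0.0], [-0.997, 0.083, -0.0], [-0.0, -0.0, -1.0]]
wrist_force: [0.0, 0.2, -2.1]
gripper_width: 0.183
gripper_force: 30.0
```

{"api": "arm_command", "payload": {"motion": [[5,0,0,1,0,0,0],[5,0,0,1,0,0,0],[5,0,0,1,0,0,0]]}}

```text
time_s: 13.95
tcp_pos: [0.4934, 0.0622, 0.1202]
ee_rot: [[-0.083, -0.997, 0.0], [-0.997, 0.083, 0.0], [-0.0, -0.0, -1.0]]
wrist_force: [0.1, -0.9, -2.0]
gripper_width: 0.181
gripper_force: 30.0
```

{"api": "arm_command", "payload": {"motion": [[5,0,0,1,0,0,0],[5,0,0,1,0,0,0],[5,0,0,1,0,0,0]]}}

```text
time_s: 14.25
tcp_pos: [0.4934, 0.0622, 0.1172]
ee_rot: [[-0.083, -0.997, 0.0], [-0.997, 0.083, 0.0], [-0.0, -0.0, -1.0]]
wrist_force: [0.4, -1.0, -2.0]
gripper_width: 0.182
gripper_force: 30.0
```

{"api": "arm_command", "payload": {"motion": [[5,0,0,1,0,0,0],[5,0,0,1,0,0,0],[5,0,0,1,0,0,0]]}}

```text
time_s: 14.55
tcp_pos: [0.4934, 0.0623, 0.1142]
ee_rot: [[-0.083, -0.997, 0.0], [-0.997, 0.083, 0.0], [-0.0, -0.0, -1.0]]
wrist_force: [1.0, -0.4, -2.3]
gripper_width: 0.184
gripper_force: 30.0
```

{"api": "arm_command", "payload": {"motion": [[5,0,0,1,0,0,0],[5,0,0,1,0,0,0],[5,0,0,1,0,0,0]]}}

```text
time_s: 14.85
tcp_pos: [0.4934, 0.0622, 0.1111]
ee_rot: [[-0.083, -0.997, -0.0], [-0.997, 0.083, -0.0], [0.0, 0.0, -1.0]]
wrist_force: [0.4, 0.3, -1.2]
gripper_width: 0.18
gripper_force: 30.0
```

{"api": "arm_command", "payload": {"motion": [[5,0,0,1,0,0,0],[5,0,0,1,0,0,0],[5,0,0,1,0,0,0]]}}

```text
time_s: 15.15
tcp_pos: [0.4934, 0.0622, 0.1082]
ee_rot: [[-0.083, -0.997, -0.0], [-0.997, 0.083, 0.0], [-0.0, 0.0, -1.0]]
wrist_force: [0.6, 0.3, -1.5]
gripper_width: 0.182
gripper_force: 30.0
```

{"api": "arm_command", "payload": {"motion": [[5,0,0,1,0,0,0],[5,0,0,1,0,0,0],[5,0,0,1,0,0,0]]}}

```text
time_s: 15.45
tcp_pos: [0.4934, 0.0623, 0.1052]
ee_rot: [[-0.083, -0.997, 0.0], [-0.997, 0.083, 0.0], [-0.0, -0.0, -1.0]]
wrist_force: [0.3, -0.8, -1.8]
gripper_width: 0.183
gripper_force: 30.0
```

Past 32 mm and still free, so stone 2 is the good one.

{"api": "arm_command", "payload": {"motion": [[5,0,0,1,0,0,0],[5,0,0,1,0,0,0],[5,0,0,1,0,0,0],[5,0,0,1,0,0,0]]}}

```text
time_s: 15.85
tcp_pos: [0.4934, 0.0622, 0.1012]
ee_rot: [[-0.083, -0.997, 0.0], [-0.997, 0.083, -0.0], [0.0, -0.0, -1.0]]
wrist_force: [-0.1, -0.4, -1.2]
gripper_width: 0.183
gripper_force: 30.0
```

{"api": "arm_command", "payload": {"motion": [[5,0,0,1,0,0,0],[5,0,0,1,0,0,0],[5,0,0,1,0,0,0],[5,0,0,1,0,0,0]]}}

```text
time_s: 16.25
tcp_pos: [0.4934, 0.0622, 0.0972]
ee_rot: [[-0.083, -0.997, 0.0], [-0.997, 0.083, 0.0], [-0.0, -0.0, -1.0]]
wrist_force: [-0.5, 0.1, -2.1]
gripper_width: 0.183
gripper_force: 30.0
```

{"api": "arm_command", "payload": {"motion": [[5,0,0,1,0,0,0],[5,0,0,1,0,0,0],[5,0,0,0.8,0,0,0]]}}

```text
time_s: 16.55
tcp_pos: [0.4934, 0.0622, 0.0943]
ee_rot: [[-0.083, -0.997, -0.0], [-0.997, 0.083, -0.0], [0.0, 0.0, -1.0]]
wrist_force: [-0.7, -0.1, -2.9]
gripper_width: 0.181
gripper_force: 30.0
```

{"api": "arm_command", "payload": {"motion": [[5,0,0,0.7,0,0,0],[5,0,0,0.6,0,0,0],[5,0,0,0,0,0,0]]}}

```text
time_s: 16.85
tcp_pos: [0.4935, 0.0622, 0.0932]
ee_rot: [[-0.083, -0.997, 0.0], [-0.997, 0.083, 0.0], [-0.0, -0.0, -1.0]]
wrist_force: [-0.1, 0.1, -2.4]
gripper_width: 0.183
gripper_force: 30.0
```

{"api": "arm_command", "payload": {"motion": [[5,0,0,0.5,0,0,0],[5,0,0,0.4,0,0,0],[5,0,0,0,0,0,0]]}}

```text
time_s: 17.15
tcp_pos: [0.4935, 0.0623, 0.0931]
ee_rot: [[-0.083, -0.997, 0.0], [-0.997, 0.083, -0.0], [0.0, -0.0, -1.0]]
wrist_force: [-3.0, 0.5, 5.7]
gripper_width: 0.183
gripper_force: 30.0
```

Collar seated (TCP stopped at the predicted height, force up). Release: open gently, then rise.

{"api": "arm_command", "payload": {"motion": [[18,0,0,-0.7,0,0,0],[22,0,0,0,0,0,0],[30,0,0,0,0,0,0],[45,0,0,0,0,0,0],[60,0,0,0,0,0,0],[60,0,0,0,0,0,0],[60,0,0,0,0,0,0]]}}

```text
time_s: 17.85
tcp_pos: [0.4934, 0.0622, 0.0929]
ee_rot: [[-0.083, -0.997, -0.0], [-0.997, 0.083, -0.0], [0.0, 0.0, -1.0]]
wrist_force: [-0.2, -0.4, 0.3]
gripper_width: 0.615
gripper_force: 0.0
```

{"api": "arm_command", "payload": {"motion": [[60,0,0,-8,0,0,0],[60,0,0,-15,0,0,0],[60,0,0,-20,0,0,0],[60,0,0,-20,0,0,0],[60,0,0,-20,0,0,0],[60,0,0,-15,0,0,0],[60,0,0,0,0,0,0],[60,0,0,0,0,0,0]]}}

```text
time_s: 18.65
tcp_pos: [0.4932, 0.0623, 0.191]
ee_rot: [[-0.083, -0.997, 0.0], [-0.997, 0.083, 0.001], [-0.001, -0.0, -1.0]]
wrist_force: [-0.3, 0.3, 0.7]
gripper_width: 0.687
gripper_force: 0.0
```

```bash
python3 - <<'E'
from h import *
goto(.4932,.0619,-4.75)
snap('side','s3.png',(130,250,170,330),5)
E
```

```text
t 18.65 tcp [0.4932 0.0623 0.191 ] F [-0.3  0.3  0.7] M [ 0.03  0.09 -0.01] w 59.8
move mm [ 0.4 -0.1 -0. ] rz -0.0 yaw 175.23 down z axis [ 2.e-04  6.e-04 -1.e+00] j [ 26.  10. -19.  -0. -61. -31.]
```

View pics/s3.png

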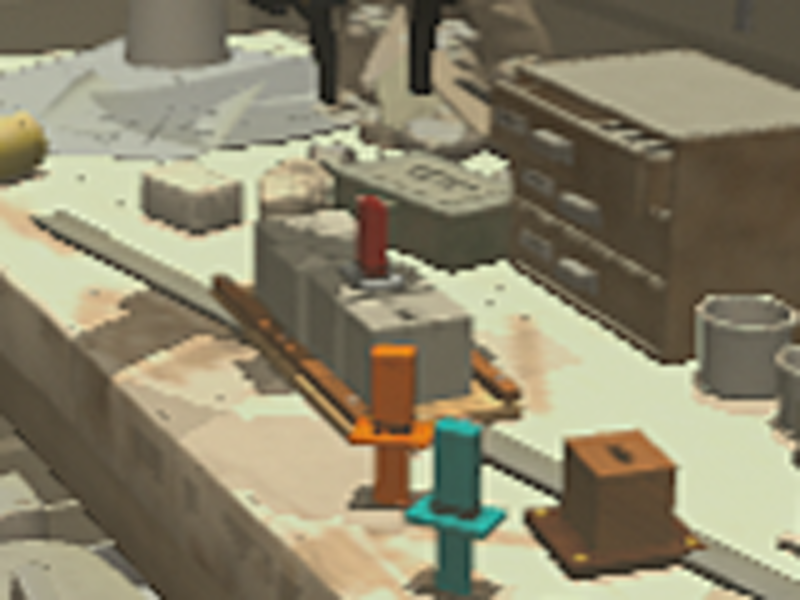

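The gauge stands upright on stone 2, with its collar flat at crop (375,280) and the fingers well clear.

```bash
python3 -c "
from station import *
print(finish_job())"
```

```text
the job is handed in; nothing more can be done
None
```

I handed the job in at about 19 s: the gauge stands released and upright in stone 2 (second from the right), collar flat on the stone; stone 1 had stopped the blade at about 20 mm with about 15 N at the wrist, stones 3 and 4 were not tried, and no verdict came back.

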